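# Let the book press down onto a collage stack

### The arm

A 6-joint arm with a two-finger parallel gripper is mounted at the origin on the work surface. World frame = base frame: x ahead of the robot, y to its left, z up, the work surface at z = 0. Lengths are in m, angles in rad, forces in N, time in s.
With the tool pointing down it reaches from about 0.35 to 0.775 m from the base axis. Payload 7.3 kg.
Tool frame: the origin (TCP) lies on the mounting face of the last link; the fingertips stand 178 mm ahead of it and the grasp point (between the pads) lies 159 mm ahead of it; z points along the fingers, y is the line along which they close (so a half turn about z gives the same grasp; the last joint's range is limited). The gripper opens to 92 mm and grips with 3 to 60 N. Pads are 19 mm wide; open, the fingers measure 130 mm over their backs; the gripper's body (75 mm by 190 mm) begins 47 mm behind the grasp point.
Start: joints at [1.066, 0.342, 1.524, -0, 1.275, -0.146], TCP at [0.184, 0.492, 0.405] pointing down, gripper open.
Joint ranges: [-2.53, 2.53], [-0.77, 2.02], [0.04, 2.7], [-1, 4.14], [0.28, 2.66], [-3.11, 3.11]. Speed limits (rad/s): [2.57, 2.57, 3.14, 3.14, 3.14, 3.14].

### API

Orientations are given as a 3x3 rotation matrix whose columns are the frame's x, y, z axes.
In Python, from bench import * gives the robot as it stands. The module is installed in compiled form; this text tells all that it offers.
- The arm moves only by the tool arm_command, never from a script. Its argument "plan" is a list of rows, each a list of 7 numbers: the turn, a rotation vector about the world's x, y, z in degrees, then the shift along the world's x, y, z in cm, then the closure, from -1 (fully open) to 1 (shut). In form: [[wx, wy, wz, dx, dy, dz, gripper], ...]. A call has 1 to 12 rows; each row shifts and turns the commanded pose from where the row before left it; what a row does not reach is not made up. A row lasts 1/10 s, in which the tool goes at most 50 mm and 8.59 degrees, less where a joint would pass 70% of its speed; a pose out of reach is approached as far as the arm can. A call is refused whole if a number of a shift passes 5 or a number of a turn 8.59, either way. A call with a gripper value outside its range is refused whole. The fingers move at their own pace and stop on an object; the grip force is fixed at half the most. Time passes only in rows, so rows that do not move let the fingers close. It gives the time, the measured TCP pose, the force, the opening and the grip force at its end, in the units of the state.
- observe(): the state, without advancing time (a new reading comes with each control period).
- camera(name): name is "scene" or "top" or "wrist"; returns (picture, depth): 420x560x3 uint8, red, green, blue; 420x560 float32, m along the optical axis (not along the pixel's ray), 0 where there is no reading.
- camera_info(name): a dict with "K" (3x3 intrinsics, pixels), "distortion" ([k1, k2, p1, p2, k3] as OpenCV has them; the pictures are not rectified), "rvec" (rotation vector, rad) and "tvec" (3), from world to camera coordinates, as OpenCV has them. Camera axes: x right, y down, z forward; pixel columns grow to the right and rows downward; lengths in m; the calibration is good to about 2 mm. A picture is of the moment at which its call begins: read the wrist's pose just before it. camera_info takes no time and is no camera call; for the wrist camera it gives the pose at the moment of the call.
- sign_off(): hands the job in; it is judged then, once.
The state is a dict: "time_s": time; "joint_positions": joint angles; "qd": joint speeds; "joint_efforts": joint torques, N m; "ee_pos": TCP position; "orientation": TCP orientation; "force": force on the tool from outside, world axes, zero at the start; "moment": the same for the moment, N m; "grip_width": opening from 0.0 (shut) to 1.0 (fully open); "finger_force": force on a finger pad.
Only numpy, scipy, OpenCV 4.12 (cv2) and the standard library are available. Lean on these libraries where they do the work, as an engineer would, in place of code of your own. Each camera call takes 0.05 s, during which the arm holds its last target. There are 200 camera calls.

### The job

The book press stands wound up, its platen hanging on the crank's pawl above a stack of freshly glued collages. Lift the pawl by the red grip on the crank and, keeping hold of it, let the crank turn back slowly under the load until the platen rests with its full weight on the stack; do not let it run away and do not force it down any harder. Only then let the pawl drop back by its own spring, without pushing it into the teeth, and leave the crank alone, without disturbing the things on the table.

Things in the scene. Friction and masses are not known exactly. Their poses are not given: they have to be found in the camera images.
- press: green book press bolted down, base 280 x 250 mm, 190 mm high to its toothed ring; origin at the centre of its underside, on the table. The shaft stands over the origin. On its base, under the platen, lies the stack of collages between plywood boards, its top 74 to 100 mm above the table (not measured for you: feel it); it gives about 0.5 mm under the platen's weight.
- crank_axis (a point): point on the crank's vertical turning axis, 250 mm above the table (the height of the grip's middle with the pawl down)
- crank (a joint): angle of the crank (rad); grows as the crank turns clockwise seen from above, which lowers the platen 18 mm per rad; the load pulls that way. At 0 the crank arm points 1.85 rad counter-clockwise from the press's x axis. Starts between 0 and 0.5, held by the pawl; the platen meets the stack at 1.4 to 2.95.
- grip_mid (a point): middle of the red upright grip at the crank's end: a cylinder of 28 mm diameter, 54 mm high, 90 mm from the crank's axis, its middle 36 mm above the top of the 12 mm thick crank arm. The grip swivels freely about its own vertical axis, so a gripper need not turn with the crank. Grip and pawl lift together.
- pawl (a joint): lift of grip and pawl (m): 0 down in the teeth, 0.012 at its upper stop; above 0.005 it clears all teeth. A spring pulls down with 4.5 N (6.3 N at the stop), its weight adds 1.5 N. The load (5 to 8 N along the grip's circle) presses the pawl against the upright face of a tooth; winding the crank 2 to 3 mm counter-clockwise at the grip frees it. Left free it drops and catches.
- pawl_tip (a point): lower tip of the pawl, a 3 x 9 mm steel blade, below the grip
- ratchet: the fixed steel ring of saw teeth on top of the press, about the crank's axis, that the pawl catches in; teeth 4 mm high, 10.8 mm apart along the grip's circle
- platen: dark steel pressing plate, 250 x 170 x 20 mm, 2.7 to 3.9 kg; origin at its centre, 10 mm above its underside. Moves only up and down, geared to the crank.
- glue_jar: white glue jar with black lid, 64 mm wide, 85 mm high, loose, beside the press; origin at its underside. Leave alone.
- paint_blue: small blue paint bottle, 36 mm wide, 80 mm high, loose, beside the press; origin at its underside. Leave alone.
- paint_yellow: small yellow paint bottle, 36 mm wide, 80 mm high, loose, beside the press; origin at its underside. Leave alone.
- water_cup: clear plastic cup, 72 mm wide, 85 mm high, loose; origin at its underside. Leave alone.
- glue_brush: glue brush lying flat, loose. Leave alone.
- tape_roll: white roll of paper tape lying flat, 90 mm wide, 20 mm high, loose; origin at its underside. Leave alone.

How it is judged:
By the outcome, as a careful person would: the job done as asked, in the order asked, and still so for the second after the job is handed in, with the robot touching nothing.
It also fails if it takes over 72 s, if anything falls off the work surface, if the arm or the gripper's body presses on something with over 40 N, if the wrist force passes 120 N, or if a joint passes its speed limit or range.

## Working session

There is one attempt and no reset: what is moved stays moved. The work goes in short steps, Python scripts to look and compute and a tool call to move; the robot and the scene stay as the last step left them, time stands still between calls to the robot, and variables do not carry over. Pictures are saved under pics/ and viewed, at most 10 in all, crops included, and the job is handed in when it is done.

Besides the shell and the picture viewer there is one more tool, called after ">>>" as name(argument=value, ...), one argument or row to a line, values as JSON. arm_command: Moves the arm, as the interface text tells. Its arguments: {"type":"object","properties":{"plan":{"type":"array","items":{"type":"array","items":{"type":"number"}}}},"required":["plan"]}

```bash
mkdir -p pics
cat > h.py <<'E'
from bench import *
import numpy as np, cv2
def unproj(name,u,v,d,info=None):
    i=info or camera_info(name);K=np.array(i["K"]);D=np.array(i["distortion"])
    p=cv2.undistortPoints(np.array([[[u,v]]],float),K,D)[0,0]
    R=cv2.Rodrigues(np.array(i["rvec"]))[0];t=np.array(i["tvec"]).ravel()
    return R.T@(np.array([p[0]*d,p[1]*d,d])-t)
def atz(name,u,v,z,info=None):
    i=info or camera_info(name)
    a=unproj(name,u,v,0.,i);b=unproj(name,u,v,1.,i)
    return a+(b-a)*(z-a[2])/(b[2]-a[2])
def red(name,p):
    h=cv2.cvtColor(p,cv2.COLOR_RGB2HSV)
    m=(((h[...,0]<8)|(h[...,0]>172))&(h[...,1]>150)&(h[...,2]>80)).astype(np.uint8)
    n,l,s,c=cv2.connectedComponentsWithStats(m)
    return l,[(k,s[k],c[k]) for k in range(1,n) if s[k][4]>25]
E
python3 - <<'E'
from h import *
for n in("scene","top"):
    p,d=camera(n);cv2.imwrite(f"pics/{n}0.png",p[...,::-1]);np.savez(f"{n}0.npz",p=p,d=d)
    l,c=red(n,p)
    for k,s,cc in c:
        m=(l==k)&(d>0);dd=np.median(d[m]);print(n,s,cc,dd,unproj(n,*cc,dd))
o=observe();print(o)
E
```

```text
scene [350 167  11  19 158] [355.23417722 176.0443038 ] 1.1879394 [0.57989161 0.19884248 0.25775943]
scene [ 40 304  18  21 105] [ 48.5047619  314.00952381] 1.0631585 [ 0.5092816  -0.70764246  0.07522227]
scene [ 82 320  12  14  67] [ 87.67164179 326.34328358] 1.0227035 [ 0.60420118 -0.61962076  0.08674665]
top [183 168  12  13 110] [188.50909091 174.12727273] 1.2022877 [0.56687636 0.20375182 0.27528526]
{'time_s': 0.1, 'joint_positions': array([ 1.06598418e+00,  3.42664892e-01,  1.52487946e+00, -1.94400446e-05,
        1.27541630e+00, -1.45993869e-01]), 'qd': array([-5.58853228e-04, -2.02401868e-03, -4.61292348e-04, -9.37365112e-05,
       -1.34275098e-04,  1.95647176e-03]), 'joint_efforts': array([ 1.52243825e-03, -4.32003629e+01, -2.44693726e+01,  7.17912172e-02,
        5.24656812e-02, -7.76056390e-05]), 'ee_pos': array([0.18428887, 0.49147624, 0.40412282]), 'orientation': array([[-9.36314395e-01,  3.51162268e-01, -6.45345702e-04],
       [ 3.51162814e-01,  9.36313635e-01, -1.20635846e-03],
       [ 1.80618408e-04, -1.35615220e-03, -9.99999064e-01]]), 'force': array([ 0.11664303, -0.37902938,  0.33345922]), 'moment': array([ 0.01722875,  0.02364243, -0.10006163]), 'finger_force': 0.0, 'grip_width': 0.997215682105334}
```

Run:
```python
import cv2
a=cv2.imread("pics/scene0.png")[100:310,220:500];b=cv2.imread("pics/top0.png")[100:310,110:390]
cv2.imwrite("pics/s1.png",cv2.resize(a,(784,588),interpolation=cv2.INTER_CUBIC))
cv2.imwrite("pics/t1.png",cv2.resize(b,(784,588),interpolation=cv2.INTER_CUBIC))
```

```text
(no output)
```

View pics/s1.png

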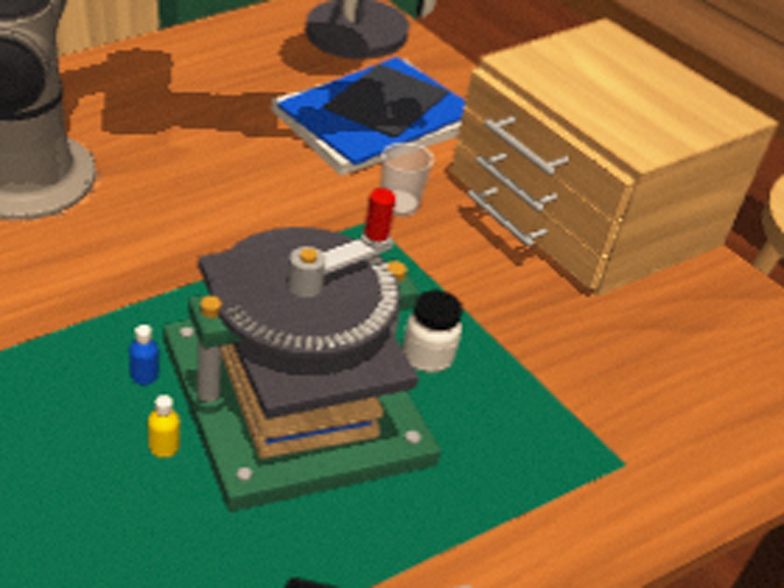

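View pics/t1.png

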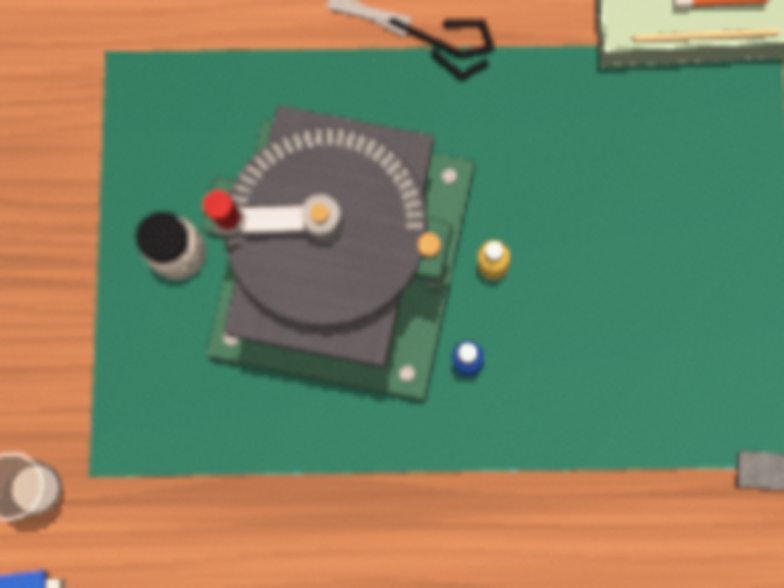

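The scene view shows the crank with its red grip (crop 380,215) over the ring and the jar beside it. In the top view the grip top is at crop (220,207), the shaft knob at (320,213), and the toothed arc runs clockwise from the grip over the far side.

Run:
```python
from h import *
z=np.load("top0.npz");d=z["d"]
def f(x,y,zz=None):
    u,v=110+x/2.8,100+y/2.8
    dd=d[int(round(v)),int(round(u))]
    return unproj("top",u,v,dd).round(4), (atz("top",u,v,zz).round(4) if zz else "")
print("grip",f(219,205,.277));print("knob",f(320,213));print("arm mid",f(280,219,.214))
for n,p in dict(b1=(472,160),b2=(425,400),b3=(209,357),yb=(429,244),s1=(449,176),s2=(407,373),s3=(231,340)).items(): print(n,f(*p))
print("ring",f(325,135),f(320,322),f(228,240),f(420,235),"jar",f(162,238))
zs=np.load("scene0.npz");ds=zs["d"]
u,v=220+309/2.8,100+255/2.8;print("sknob",unproj("scene",u,v,ds[int(v),int(u)]))
u,v=220+383/2.8,100+195/2.8;print("sgrip",atz("scene",u,v,.277))
```

```text
grip (array([0.5686, 0.204 , 0.2781]), array([0.5689, 0.2042, 0.277 ]))
knob (array([0.5707, 0.115 , 0.2349]), '')
arm mid (array([0.5711, 0.1574, 0.2113]), array([0.5704, 0.1569, 0.214 ]))
b1 (array([ 0.6905, -0.0325,  0.0032]), '')
b2 (array([ 0.4115,  0.0241, -0.001 ]), '')
b3 (array([0.463 , 0.2676, 0.0053]), '')
yb (array([0.5493, 0.0113, 0.1874]), '')
s1 (array([ 0.6634, -0.0061,  0.0322]), '')
s2 (array([0.4383, 0.0424, 0.0333]), '')
s3 (array([0.4786, 0.2388, 0.028 ]), '')
ring (array([0.664 , 0.1163, 0.1883]), '') (array([0.4717, 0.1203, 0.1855]), '') (array([0.556 , 0.2129, 0.1873]), '') (array([0.5593, 0.0204, 0.1845]), '') jar (array([0.582 , 0.3037, 0.0889]), '')
sknob [0.58092532 0.11302789 0.23353384]
sgrip [0.57577011 0.20426112 0.277     ]
```

>>> arm_command(
  plan=[
    [0,0,0,3.2,-2.4,1.2,-1],
    [0,0,0,3.2,-2.4,1.2,-1],
    [0,0,0,3.2,-2.4,1.2,-1],
    [0,0,0,3.2,-2.4,1.2,-1],
    [0,0,0,3.2,-2.4,1.2,-1],
    [0,0,0,3.2,-2.4,1.2,-1],
    [0,0,0,3.2,-2.4,1.2,-1],
    [0,0,0,3.2,-2.4,0,-1],
    [0,0,0,3.2,-2.4,0,-1],
    [0,0,0,3.2,-2.4,0,-1],
    [0,0,0,2,-1.5,0,-1],
    [0,0,0,0,0,0,-1],
  ],
)

```text
time_s: 1.3
ee_pos: [0.5266, 0.2344, 0.4874]
orientation: [[-0.935, 0.355, -0.001], [0.355, 0.935, -0.001], [0.001, -0.001, -1.0]]
force: [-0.7, 0.7, -0.2]
grip_width: 0.996
finger_force: 0.0
```

Run:
```python
from h import *
o=observe();i=camera_info("wrist");p,d=camera("wrist");print(o["ee_pos"],o["orientation"].round(4),o["force"])
cv2.imwrite("pics/w1.png",p[...,::-1])
l,c=red("wrist",p)
for k,s,cc in c:
    m=(l==k)&(d>0);dd=np.median(d[m]);P=unproj("wrist",*cc,dd,i);print(s,cc,dd,P)
    top=m&(d<d[m].min()+.006);v,u=np.nonzero(top);print(len(u),unproj("wrist",(u.min()+u.max())/2,(v.min()+v.max())/2,np.median(d[top]),i))
```

```text
[0.52659357 0.23436606 0.48742554] [[-9.349e-01  3.548e-01 -1.200e-03]
 [ 3.548e-01  9.349e-01 -1.100e-03]
 [ 7.000e-04 -1.500e-03 -1.000e+00]] [-0.71548944  0.66184629 -0.23286134]
[249 259  33  30 821] [265.82704019 275.23995128] 0.24042693 [0.55924241 0.21021378 0.25216475]
68 [0.5573079  0.21037011 0.27198883]
[254 316  20   4  64] [263.796875 317.171875] 0.22271404 [0.57920138 0.20179095 0.27728219]
20 [0.50275384 0.23773811 0.39163592]
```

View pics/w1.png

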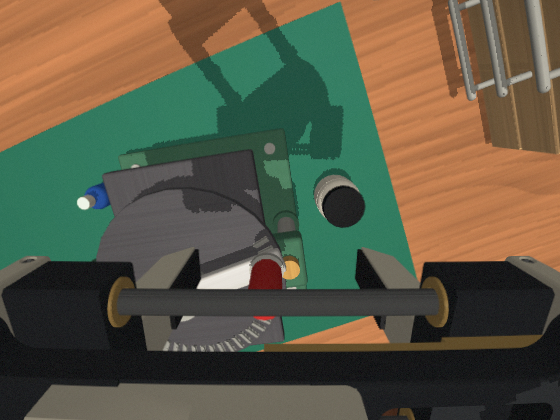

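The picture shows the red grip between the open fingers, partly behind the gripper's rod (columns 250–282, rows 259–320). That puts its middle at about (0.568, 0.205), agreeing with the top view.

>>> arm_command(
  plan=[
    [0,0,0,2.1,-1.5,0,-1],
    [0,0,0,2.0,-1.4,0,-1],
    [0,0,0,0,0,-1.8,-1],
    [0,0,0,0,0,-2,-1],
    [0,0,0,0,0,-2,-1],
    [0,0,0,0,0,-1.5,-1],
    [0,0,0,0,0,-0.5,-1],
    [0,0,0,0,0,0,-1],
    [0,0,0,0,0,0,-1],
  ],
)

```text
time_s: 2.25
ee_pos: [0.5651, 0.2081, 0.4117]
orientation: [[-0.937, 0.351, 0.001], [0.351, 0.937, 0.0], [-0.001, 0.001, -1.0]]
force: [-0.5, -1.0, 0.6]
grip_width: 1.002
finger_force: 0.0
```

>>> arm_command(
  plan=[
    [0,0,0,0.3,-0.3,-0.2,-0.5],
    [0,0,0,0,0,0,0],
    [0,0,0,0,0,0,1],
    [0,0,0,0,0,0,1],
    [0,0,0,0,0,0,1],
    [0,0,0,0,0,0,1],
    [0,0,0,0,0,0,1],
  ],
)

```text
time_s: 2.95
ee_pos: [0.5683, 0.2046, 0.4088]
orientation: [[-0.936, 0.351, 0.0], [0.351, 0.936, 0.0], [-0.0, 0.0, -1.0]]
force: [-0.2, -0.6, 0.1]
grip_width: 0.444
finger_force: 0.0
```

>>> arm_command(
  plan=[
    [0,0,0,0,0,0,1],
    [0,0,0,0,0,0,1],
    [0,0,0,0,0,0,1],
    [0,0,0,0,0,0,1],
  ],
)

```text
time_s: 3.35
ee_pos: [0.5687, 0.2059, 0.4088]
orientation: [[-0.937, 0.35, 0.002], [0.35, 0.937, 0.003], [-0.001, 0.004, -1.0]]
force: [4.6, 7.6, -2.2]
grip_width: 0.301
finger_force: 30.0
```

>>> arm_command(
  plan=[
    [0,0,0,0,0.1,0,1],
    [0,0,0,-0.1,0,0,1],
    [0,0,0,-0.1,0,0,1],
    [0,0,0,-0.1,0,0,1],
    [0,0,0,0,0,0,1],
    [0,0,0,0,0,0,1],
  ],
)

```text
time_s: 3.95
ee_pos: [0.5662, 0.2061, 0.4088]
orientation: [[-0.936, 0.351, 0.004], [0.351, 0.936, 0.002], [-0.003, 0.003, -1.0]]
force: [6.6, 4.9, -2.5]
grip_width: 0.297
finger_force: 30.0
```

>>> arm_command(
  plan=[
    [0,0,0,0,0.05,0.2,1],
    [0,0,0,0,0,0.2,1],
    [0,0,0,0,0,0.2,1],
    [0,0,0,0,0,0.2,1],
    [0,0,0,0,0,0.1,1],
    [0,0,0,0,0,0,1],
    [0,0,0,0,0,0,1],
  ],
)

```text
time_s: 4.65
ee_pos: [0.5659, 0.2063, 0.4166]
orientation: [[-0.936, 0.351, 0.001], [0.351, 0.936, 0.001], [-0.0, 0.001, -1.0]]
force: [5.6, 3.3, -6.2]
grip_width: 0.301
finger_force: 30.0
```

>>> arm_command(
  plan=[
    [0,0,0,0.15,0.02,0,1],
    [0,0,0,0.196,0.02,0,1],
    [0,0,0,0.196,-0.006,0,1],
    [0,0,0,0.196,-0.006,0,1],
    [0,0,0,0.196,-0.006,0,1],
    [0,0,0,0.196,-0.006,0,1],
    [0,0,0,0.193,-0.031,0,1],
    [0,0,0,0.193,-0.031,0,1],
    [0,0,0,0.193,-0.031,0,1],
    [0,0,0,0.193,-0.031,0,1],
    [0,0,0,0.193,-0.031,0,1],
    [0,0,0,0.193,-0.031,0,1],
  ],
)

```text
time_s: 5.85
ee_pos: [0.5888, 0.2046, 0.4167]
orientation: [[-0.936, 0.351, 0.0], [0.351, 0.936, 0.001], [-0.0, 0.001, -1.0]]
force: [6.0, 2.3, -8.6]
grip_width: 0.302
finger_force: 30.0
```

>>> arm_command(
  plan=[
    [0,0,0,0.188,-0.055,0,1],
    [0,0,0,0.188,-0.055,0,1],
    [0,0,0,0.188,-0.055,0,1],
    [0,0,0,0.188,-0.055,0,1],
    [0,0,0,0.188,-0.055,0,1],
    [0,0,0,0.188,-0.055,0,1],
    [0,0,0,0.179,-0.079,0,1],
    [0,0,0,0.179,-0.079,0,1],
    [0,0,0,0.179,-0.079,0,1],
    [0,0,0,0.179,-0.079,0,1],
    [0,0,0,0.179,-0.079,0,1],
    [0,0,0,0.179,-0.079,0,1],
  ],
)

```text
time_s: 7.05
ee_pos: [0.6111, 0.1967, 0.4168]
orientation: [[-0.936, 0.351, 0.001], [0.351, 0.936, 0.001], [-0.001, 0.002, -1.0]]
force: [7.3, 2.7, -7.2]
grip_width: 0.295
finger_force: 30.0
```

>>> arm_command(
  plan=[
    [0,0,0,0.18,-0.075,0,1],
    [0,0,0,0.18,-0.075,0,1],
    [0,0,0,0.18,-0.075,0,1],
    [0,0,0,0.167,-0.102,0,1],
    [0,0,0,0.167,-0.102,0,1],
    [0,0,0,0.167,-0.102,0,1],
    [0,0,0,0.153,-0.123,0,1],
    [0,0,0,0.153,-0.123,0,1],
    [0,0,0,0.153,-0.123,0,1],
    [0,0,0,0.153,-0.123,0,1],
    [0,0,0,0.153,-0.123,0,1],
    [0,0,0,0.153,-0.123,0,1],
  ],
)

```text
time_s: 8.25
ee_pos: [0.6307, 0.1835, 0.4167]
orientation: [[-0.936, 0.351, 0.001], [0.351, 0.936, 0.0], [-0.001, 0.001, -1.0]]
force: [7.8, 1.6, -6.8]
grip_width: 0.3
finger_force: 30.0
```

>>> arm_command(
  plan=[
    [0,0,0,0.155,-0.12,0,1],
    [0,0,0,0.155,-0.12,0,1],
    [0,0,0,0.155,-0.12,0,1],
    [0,0,0,0.15,-0.125,0,1],
    [0,0,0,0.137,-0.14,0,1],
    [0,0,0,0.137,-0.14,0,1],
    [0,0,0,0.118,-0.157,0,1],
    [0,0,0,0.118,-0.157,0,1],
    [0,0,0,0.118,-0.157,0,1],
    [0,0,0,0.118,-0.157,0,1],
    [0,0,0,0.118,-0.157,0,1],
    [0,0,0,0.118,-0.157,0,1],
  ],
)

```text
time_s: 9.45
ee_pos: [0.6465, 0.1657, 0.4164]
orientation: [[-0.936, 0.352, -0.0], [0.352, 0.936, -0.001], [-0.0, -0.001, -1.0]]
force: [4.9, -2.0, -7.0]
grip_width: 0.295
finger_force: 30.0
```

>>> arm_command(
  plan=[
    [0,0,0,0.11,-0.165,0,1],
    [0,0,0,0.105,-0.167,0,1],
    [0,0,0,0.097,-0.171,0,1],
    [0,0,0,0.097,-0.171,0,1],
    [0,0,0,0.097,-0.171,0,1],
    [0,0,0,0.097,-0.171,0,1],
    [0,0,0,0.073,-0.182,0,1],
    [0,0,0,0.073,-0.182,0,1],
    [0,0,0,0.073,-0.182,0,1],
    [0,0,0,0.073,-0.182,0,1],
    [0,0,0,0.073,-0.182,0,1],
    [0,0,0,0.073,-0.182,0,1],
  ],
)

```text
time_s: 10.65
ee_pos: [0.6568, 0.1443, 0.4163]
orientation: [[-0.936, 0.352, -0.001], [0.352, 0.936, -0.002], [0.0, -0.002, -1.0]]
force: [4.5, -3.5, -7.0]
grip_width: 0.299
finger_force: 30.0
```

Run:
```python
from h import *
p,d=camera("scene");np.savez("scene2.npz",p=p,d=d);o=observe();print(o["force"],o["ee_pos"])
b=p[165:285,265:425]
cv2.imwrite("pics/s2.png",cv2.resize(b,(800,600),interpolation=cv2.INTER_CUBIC)[...,::-1])
```

```text
[ 4.04867835 -4.69457674 -7.04001559] [0.65691205 0.14396106 0.41621917]
```

View pics/s2.png

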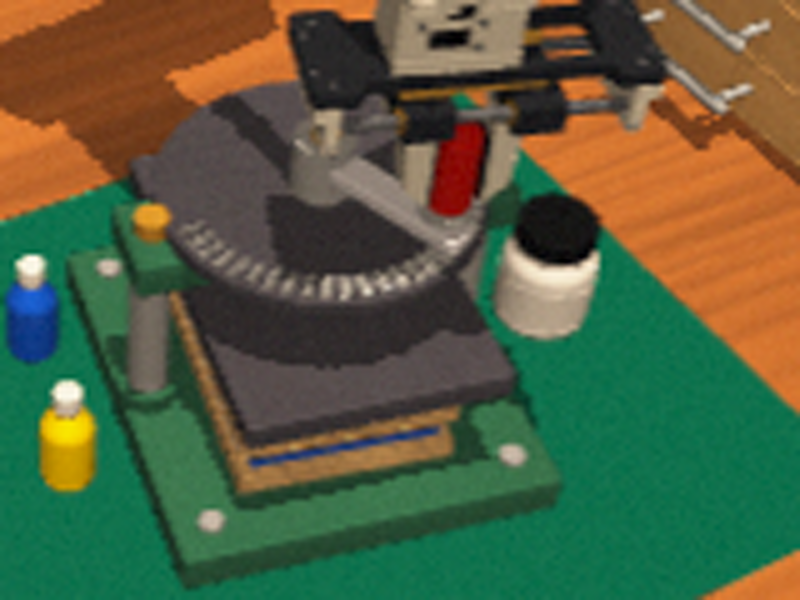

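Run:
```python
from h import *
i=camera_info("scene")
for f in ("scene0","scene2"):
    z=np.load(f+".npz");d=z["d"];p=z["p"]
    hsv=cv2.cvtColor(p,cv2.COLOR_RGB2HSV)
    # platen top patch
    us=range(335,350);v=243 if f=="scene2" else 235
    pts=[unproj("scene",u,vv,d[vv,u],i) for u in us for vv in range(v-3,v+4) if d[vv,u]>0]
    print(f,"platen top",np.median(pts,0).round(4),np.std(pts,0).round(4))
    P=[]
    for vv in range(215,275):
        for u in range(290,365):
            if d[vv,u]>0 and 8<hsv[vv,u,0]<25 and hsv[vv,u,1]>80:
                P.append(np.r_[u,vv,unproj("scene",u,vv,d[vv,u],i)])
    P=np.array(P);print(len(P),"stack z hist",np.histogram(P[:,4],np.arange(.02,.12,.005)))
    for a in P[P[:,4].argsort()[-25::3]]: print(a.round(4))
```

```text
scene0 platen top [0.6802 0.0986 0.1445] [0.0089 0.0122 0.0018]
762 stack z hist (array([  0,  25,  55,  59, 131,  35,   8,   6,  34,  57, 251,  60,   0,
         0,   0,   0,   0,   0,   0]), array([0.02 , 0.025, 0.03 , 0.035, 0.04 , 0.045, 0.05 , 0.055, 0.06 ,
       0.065, 0.07 , 0.075, 0.08 , 0.085, 0.09 , 0.095, 0.1  , 0.105,
       0.11 , 0.115]))
[3.140e+02 2.480e+02 6.751e-01 7.300e-03 1.299e-01]
[3.050e+02 2.270e+02 5.907e-01 2.590e-02 1.312e-01]
[3.130e+02 2.460e+02 6.685e-01 7.800e-03 1.317e-01]
[3.030e+02 2.230e+02 5.739e-01 2.850e-02 1.323e-01]
[3.140e+02 2.470e+02 6.753e-01 6.900e-03 1.347e-01]
[3.040e+02 2.250e+02 5.853e-01 2.530e-02 1.353e-01]
[3.090e+02 2.360e+02 6.329e-01 1.490e-02 1.368e-01]
[3.130e+02 2.450e+02 6.696e-01 6.800e-03 1.377e-01]
[3.050e+02 2.260e+02 5.939e-01 2.370e-02 1.395e-01]
scene2 platen top [0.6902 0.0958 0.1215] [0.0075 0.0124 0.0035]
470 stack z hist (array([  0,  19,  52,  62, 131,  38,  12,   4,  30,  51,  35,   1,   0,
         0,   0,   0,   9,  19,   6]), array([0.02 , 0.025, 0.03 , 0.035, 0.04 , 0.045, 0.05 , 0.055, 0.06 ,
       0.065, 0.07 , 0.075, 0.08 , 0.085, 0.09 , 0.095, 0.1  , 0.105,
       0.11 , 0.115]))
[3.070e+02 2.380e+02 6.127e-01 2.150e-02 1.053e-01]
[3.070e+02 2.390e+02 6.166e-01 1.920e-02 1.056e-01]
[3.090e+02 2.430e+02 6.336e-01 1.630e-02 1.058e-01]
[3.150e+02 2.540e+02 6.801e-01 9.300e-03 1.073e-01]
[3.080e+02 2.410e+02 6.264e-01 1.690e-02 1.074e-01]
[3.000e+02 2.230e+02 5.498e-01 3.240e-02 1.089e-01]
[3.100e+02 2.450e+02 6.456e-01 1.240e-02 1.108e-01]
[3.040e+02 2.310e+02 5.891e-01 2.420e-02 1.129e-01]
[3.120e+02 2.480e+02 6.623e-01 9.100e-03 1.160e-01]
```

The platen's front edge is at about crop (250,440)–(510,385) with the stack below it. From depth, the stack top is about 74 mm high and the platen's underside about 101 mm, so about 1.5 rad remain. I can turn about 1.1 rad freely, then feel.

>>> arm_command(
  plan=[
    [0,0,0,0.06,-0.19,0,1],
    [0,0,0,0.06,-0.19,0,1],
    [0,0,0,0.055,-0.19,0,1],
    [0,0,0,0.048,-0.19,0,1],
    [0,0,0,0.048,-0.19,0,1],
    [0,0,0,0.048,-0.19,0,1],
    [0,0,0,0.023,-0.195,0,1],
    [0,0,0,0.023,-0.195,0,1],
    [0,0,0,0.023,-0.195,0,1],
    [0,0,0,0.023,-0.195,0,1],
    [0,0,0,0.023,-0.195,0,1],
    [0,0,0,0.023,-0.195,0,1],
  ],
)

```text
time_s: 11.9
ee_pos: [0.6612, 0.121, 0.4161]
orientation: [[-0.936, 0.352, -0.002], [0.352, 0.936, -0.002], [0.001, -0.003, -1.0]]
force: [2.5, -4.0, -7.7]
grip_width: 0.296
finger_force: 30.0
```

>>> arm_command(
  plan=[
    [0,0,0,0.007,-0.196,0,1],
    [0,0,0,0.005,-0.196,0,1],
    [0,0,0,-0.003,-0.196,0,1],
    [0,0,0,-0.003,-0.196,0,1],
    [0,0,0,-0.003,-0.196,0,1],
    [0,0,0,-0.003,-0.196,0,1],
    [0,0,0,-0.029,-0.194,0,1],
    [0,0,0,-0.029,-0.194,0,1],
    [0,0,0,-0.029,-0.194,0,1],
    [0,0,0,-0.029,-0.194,0,1],
    [0,0,0,-0.029,-0.194,0,1],
    [0,0,0,-0.029,-0.194,0,1],
  ],
)

```text
time_s: 13.1
ee_pos: [0.6592, 0.0975, 0.4161]
orientation: [[-0.936, 0.352, -0.003], [0.352, 0.936, -0.003], [0.002, -0.003, -1.0]]
force: [0.8, -4.7, -6.2]
grip_width: 0.299
finger_force: 30.0
```

>>> arm_command(
  plan=[
    [0,0,0,-0.054,-0.188,0,1],
    [0,0,0,-0.054,-0.188,0,1],
    [0,0,0,-0.054,-0.188,0,1],
    [0,0,0,-0.054,-0.188,0,1],
    [0,0,0,-0.054,-0.188,0,1],
    [0,0,0,-0.054,-0.188,0,1],
    [0,0,0,-0.078,-0.18,0,1],
    [0,0,0,-0.078,-0.18,0,1],
    [0,0,0,-0.078,-0.18,0,1],
    [0,0,0,-0.078,-0.18,0,1],
    [0,0,0,-0.078,-0.18,0,1],
    [0,0,0,-0.078,-0.18,0,1],
  ],
)

```text
time_s: 14.3
ee_pos: [0.6511, 0.0753, 0.4161]
orientation: [[-0.936, 0.352, -0.003], [0.352, 0.936, -0.003], [0.002, -0.004, -1.0]]
force: [0.9, -6.2, -7.1]
grip_width: 0.299
finger_force: 30.0
```

>>> arm_command(
  plan=[
    [0,0,0,-0.09,-0.178,0,1],
    [0,0,0,-0.09,-0.178,0,1],
    [0,0,0,-0.095,-0.17,0,1],
    [0,0,0,-0.101,-0.168,0,1],
    [0,0,0,-0.101,-0.168,0,1],
    [0,0,0,-0.101,-0.168,0,1],
    [0,0,0,-0.122,-0.153,0,1],
    [0,0,0,-0.122,-0.153,0,1],
    [0,0,0,-0.122,-0.153,0,1],
    [0,0,0,-0.122,-0.153,0,1],
    [0,0,0,-0.122,-0.153,0,1],
    [0,0,0,-0.122,-0.153,0,1],
  ],
)

```text
time_s: 15.5
ee_pos: [0.6377, 0.056, 0.416]
orientation: [[-0.936, 0.352, -0.005], [0.352, 0.936, -0.003], [0.003, -0.004, -1.0]]
force: [-0.6, -4.9, -6.4]
grip_width: 0.297
finger_force: 30.0
```

```bash
cat > st.py <<'E'
from h import *
o=observe();c=np.array([.571,.1166]);r=o["ee_pos"][:2]-c;a=np.arctan2(r[1],r[0]);f=o["force"]
t=np.array([np.sin(a),-np.cos(a)]);n=np.array([np.cos(a),np.sin(a)])
print("t",o["time_s"],"deg",np.degrees(a).round(2),"r",np.hypot(*r).round(4),"tan",(f[:2]@t).round(2),"rad",(f[:2]@n).round(2),"fz",f[2].round(2),"z",o["ee_pos"][2].round(4),"step0.1cm",(t*.1).round(3))
E
cat > pl.py <<'E'
from h import *
i=camera_info("scene");p,d=camera("scene")
pts=np.array([unproj("scene",u,v,d[v,u],i) for u in range(335,350) for v in range(240,248) if d[v,u]>0])
print("platen top",np.median(pts,0).round(4),pts.std(0).round(4))
d0=np.load("scene0.npz")["d"];p0=np.load("scene0.npz")["p"];h=cv2.cvtColor(p0,cv2.COLOR_RGB2HSV)
P=np.array([unproj("scene",u,v,d0[v,u],i) for v in range(215,275) for u in range(290,365) if d0[v,u]>0 and 8<h[v,u,0]<25 and h[v,u,1]>80])
s=P[(P[:,2]>.066)&(P[:,2]<.085)];print("stack top pct",np.percentile(s[:,2],[10,30,50,70,90]).round(4))
E
python3 st.py; python3 pl.py
```

```text
t 15.5 deg -42.25 r 0.0901 tan 4.01 rad 2.89 fz -6.39 z 0.416 step0.1cm [-0.067 -0.074]
platen top [0.679  0.1055 0.1027] [0.0098 0.0127 0.0019]
stack top pct [0.0697 0.0719 0.0732 0.0742 0.0756]
```

>>> arm_command(
  plan=[
    [0,0,0,-0.131,-0.145,0,1],
    [0,0,0,-0.131,-0.15,0,1],
    [0,0,0,-0.141,-0.136,0,1],
    [0,0,0,-0.141,-0.136,0,1],
    [0,0,0,-0.141,-0.136,0,1],
    [0,0,0,-0.155,-0.121,0,1],
    [0,0,0,-0.155,-0.121,0,1],
    [0,0,0,-0.155,-0.121,0,1],
    [0,0,0,-0.155,-0.121,0,1],
  ],
)

```text
time_s: 16.45
ee_pos: [0.6245, 0.0442, 0.4159]
orientation: [[-0.936, 0.352, -0.005], [0.352, 0.936, -0.002], [0.004, -0.004, -1.0]]
force: [-2.2, -5.7, -7.5]
grip_width: 0.296
finger_force: 30.0
```

```bash
python3 st.py; python3 pl.py
```

```text
t 16.45 deg -53.55 r 0.09 tan 5.12 rad 3.26 fz -7.52 z 0.4159 step0.1cm [-0.08  -0.059]
platen top [0.6762 0.1072 0.0992] [0.0097 0.0126 0.0015]
stack top pct [0.0697 0.0719 0.0732 0.0742 0.0756]
```

>>> arm_command(
  plan=[
    [0,0,0,-0.08,-0.065,0,1],
    [0,0,0,-0.08,-0.06,0,1],
    [0,0,0,-0.082,-0.057,0,1],
    [0,0,0,-0.082,-0.057,0,1],
    [0,0,0,0,0,0,1],
  ],
)

```text
time_s: 17.0
ee_pos: [0.6211, 0.0419, 0.416]
orientation: [[-0.936, 0.352, -0.006], [0.352, 0.936, -0.002], [0.005, -0.004, -1.0]]
force: [-3.4, -6.2, -6.1]
grip_width: 0.299
finger_force: 30.0
```

```bash
python3 st.py
```

```text
t 17.0 deg -56.18 r 0.09 tan 6.26 rad 3.3 fz -6.08 z 0.416 step0.1cm [-0.083 -0.056]
```

>>> arm_command(
  plan=[
    [0,0,0,-0.083,-0.056,0,1],
    [0,0,0,-0.083,-0.056,0,1],
    [0,0,0,-0.085,-0.053,0,1],
    [0,0,0,-0.085,-0.053,0,1],
    [0,0,0,0,0,0,1],
  ],
)

```text
time_s: 17.5
ee_pos: [0.6177, 0.0397, 0.416]
orientation: [[-0.936, 0.352, -0.006], [0.352, 0.936, -0.002], [0.005, -0.004, -1.0]]
force: [-2.9, -5.7, -6.5]
grip_width: 0.299
finger_force: 30.0
```

```bash
python3 st.py
```

```text
t 17.5 deg -58.74 r 0.0899 tan 5.4 rad 3.35 fz -6.5 z 0.416 step0.1cm [-0.085 -0.052]
```

>>> arm_command(
  plan=[
    [0,0,0,-0.085,-0.054,0,1],
    [0,0,0,-0.085,-0.054,0,1],
    [0,0,0,-0.087,-0.05,0,1],
    [0,0,0,0,0,0,1],
  ],
)

```text
time_s: 17.9
ee_pos: [0.615, 0.0382, 0.4159]
orientation: [[-0.936, 0.352, -0.006], [0.352, 0.936, -0.002], [0.005, -0.004, -1.0]]
force: [-3.4, -5.5, -6.6]
grip_width: 0.297
finger_force: 30.0
```

```bash
python3 st.py
```

```text
t 17.9 deg -60.68 r 0.0899 tan 5.67 rad 3.1 fz -6.61 z 0.4159 step0.1cm [-0.087 -0.049]
```

>>> arm_command(
  plan=[
    [0,0,0,-0.087,-0.05,0,1],
    [0,0,0,-0.087,-0.049,0,1],
    [0,0,0,-0.089,-0.047,0,1],
    [0,0,0,0,0,0,1],
  ],
)

```text
time_s: 18.3
ee_pos: [0.6124, 0.0368, 0.4159]
orientation: [[-0.936, 0.352, -0.006], [0.352, 0.936, -0.002], [0.005, -0.004, -1.0]]
force: [-3.4, -6.1, -7.3]
grip_width: 0.298
finger_force: 30.0
```

```bash
python3 st.py
```

```text
t 18.3 deg -62.59 r 0.0899 tan 5.83 rad 3.9 fz -7.27 z 0.4159 step0.1cm [-0.089 -0.046]
```

>>> arm_command(
  plan=[
    [0,0,0,-0.088,-0.052,0,1],
    [0,0,0,-0.089,-0.048,0,1],
    [0,0,0,-0.09,-0.044,0,1],
    [0,0,0,0,0,0,1],
  ],
)

```text
time_s: 18.7
ee_pos: [0.6097, 0.0354, 0.4159]
orientation: [[-0.936, 0.352, -0.006], [0.352, 0.936, -0.002], [0.005, -0.004, -1.0]]
force: [-4.1, -4.5, -7.3]
grip_width: 0.296
finger_force: 30.0
```

```bash
python3 st.py
```

```text
t 18.7 deg -64.53 r 0.0899 tan 5.58 rad 2.29 fz -7.32 z 0.4159 step0.1cm [-0.09  -0.043]
```

>>> arm_command(
  plan=[
    [0,0,0,-0.09,-0.044,0,1],
    [0,0,0,-0.091,-0.042,0,1],
    [0,0,0,-0.091,-0.041,0,1],
    [0,0,0,0,0,0,1],
  ],
)

```text
time_s: 19.1
ee_pos: [0.6069, 0.0342, 0.4159]
orientation: [[-0.936, 0.352, -0.007], [0.352, 0.936, -0.002], [0.005, -0.004, -1.0]]
force: [-3.4, -4.1, -8.3]
grip_width: 0.301
finger_force: 30.0
```

```bash
python3 st.py; python3 pl.py
```

```text
t 19.1 deg -66.45 r 0.0899 tan 4.73 rad 2.39 fz -8.3 z 0.4159 step0.1cm [-0.092 -0.04 ]
platen top [0.6732 0.1094 0.0957] [0.0098 0.0128 0.0016]
stack top pct [0.0697 0.0719 0.0732 0.0742 0.0756]
```

>>> arm_command(
  plan=[
    [0,0,0,-0.092,-0.041,0,1],
    [0,0,0,-0.092,-0.039,0,1],
    [0,0,0,0,0,0,1],
  ],
)

```text
time_s: 19.45
ee_pos: [0.605, 0.0334, 0.4159]
orientation: [[-0.936, 0.352, -0.007], [0.352, 0.936, -0.002], [0.006, -0.004, -1.0]]
force: [-4.8, -4.3, -5.9]
grip_width: 0.298
finger_force: 30.0
```

```bash
python3 st.py
```

```text
t 19.45 deg -67.74 r 0.0899 tan 6.05 rad 2.14 fz -5.94 z 0.4159 step0.1cm [-0.093 -0.038]
```

>>> arm_command(
  plan=[
    [0,0,0,-0.093,-0.04,0,1],
    [0,0,0,-0.093,-0.037,0,1],
    [0,0,0,-0.093,-0.035,0,1],
    [0,0,0,0,0,0,1],
  ],
)

```text
time_s: 19.85
ee_pos: [0.6022, 0.0323, 0.4159]
orientation: [[-0.936, 0.352, -0.007], [0.352, 0.936, -0.002], [0.006, -0.004, -1.0]]
force: [-4.6, -5.1, -6.4]
grip_width: 0.298
finger_force: 30.0
```

```bash
python3 st.py
```

```text
t 19.85 deg -69.66 r 0.0899 tan 6.05 rad 3.16 fz -6.44 z 0.4159 step0.1cm [-0.094 -0.035]
```

>>> arm_command(
  plan=[
    [0,0,0,-0.094,-0.036,0,1],
    [0,0,0,-0.094,-0.034,0,1],
    [0,0,0,-0.094,-0.032,0,1],
    [0,0,0,0,0,0,1],
  ],
)

```text
time_s: 20.25
ee_pos: [0.5994, 0.0314, 0.4159]
orientation: [[-0.936, 0.352, -0.007], [0.352, 0.936, -0.002], [0.006, -0.004, -1.0]]
force: [-4.3, -4.1, -7.2]
grip_width: 0.302
finger_force: 30.0
```

```bash
python3 st.py
```

```text
t 20.25 deg -71.59 r 0.0898 tan 5.43 rad 2.53 fz -7.19 z 0.4159 step0.1cm [-0.095 -0.032]
```

>>> arm_command(
  plan=[
    [0,0,0,-0.095,-0.034,0,1],
    [0,0,0,-0.095,-0.031,0,1],
    [0,0,0,-0.095,-0.029,0,1],
    [0,0,0,0,0,0,1],
  ],
)

```text
time_s: 20.65
ee_pos: [0.5973, 0.0309, 0.4173]
orientation: [[-0.936, 0.351, -0.001], [0.351, 0.936, -0.001], [0.001, -0.001, -1.0]]
force: [-1.5, -5.1, -7.4]
grip_width: 0.3
finger_force: 30.0
```

```bash
python3 st.py
```

```text
t 20.65 deg -72.93 r 0.0896 tan 2.95 rad 4.45 fz -7.37 z 0.4173 step0.1cm [-0.096 -0.029]
```

>>> arm_command(
  plan=[
    [0,0,0,-0.05,-0.015,0,1],
    [0,0,0,-0.04,-0.015,0,1],
    [0,0,0,0,0,0,1],
    [0,0,0,0,0,0,1],
  ],
)

```text
time_s: 21.05
ee_pos: [0.5967, 0.0308, 0.4177]
orientation: [[-0.936, 0.351, 0.0], [0.351, 0.936, -0.001], [-0.001, -0.001, -1.0]]
force: [0.1, -5.4, -6.7]
grip_width: 0.298
finger_force: 30.0
```

```bash
python3 st.py
```

```text
t 21.05 deg -73.35 r 0.0895 tan 1.48 rad 5.19 fz -6.73 z 0.4177 step0.1cm [-0.096 -0.029]
```

>>> arm_command(
  plan=[
    [0,0,0,0.01,-0.04,0,1],
    [0,0,0,0.01,-0.04,0,1],
    [0,0,0,-0.04,-0.012,0,1],
    [0,0,0,0,0,0,1],
    [0,0,0,0,0,0,1],
  ],
)

```text
time_s: 21.55
ee_pos: [0.5964, 0.0304, 0.4178]
orientation: [[-0.936, 0.351, 0.0], [0.351, 0.936, 0.0], [-0.0, 0.001, -1.0]]
force: [0.1, -1.9, -7.1]
grip_width: 0.295
finger_force: 30.0
```

```bash
python3 st.py; for k in 1 2; do python3 pl.py|head -1; python3 st.py;done
```

```text
t 21.55 deg -73.59 r 0.0899 tan 0.43 rad 1.83 fz -7.09 z 0.4178 step0.1cm [-0.096 -0.028]
platen top [0.6724 0.1103 0.0931] [0.01   0.0127 0.0019]
t 21.6 deg -73.59 r 0.0899 tan -0.53 rad 2.2 fz -7.18 z 0.4178 step0.1cm [-0.096 -0.028]
platen top [0.6717 0.1109 0.0932] [0.0098 0.0129 0.0017]
t 21.65 deg -73.6 r 0.0899 tan -0.52 rad 0.86 fz -6.95 z 0.4178 step0.1cm [-0.096 -0.028]
```

>>> arm_command(
  plan=[
    [0,0,0,0,0,0,-0.2],
    [0,0,0,0,0,0,-0.2],
    [0,0,0,0,0,0,-0.2],
    [0,0,0,0,0,0,-0.2],
    [0,0,0,0,0,0,-0.2],
    [0,0,0,0,0,0,-0.2],
  ],
)

```text
time_s: 22.25
ee_pos: [0.5964, 0.0302, 0.4179]
orientation: [[-0.936, 0.351, 0.0], [0.351, 0.936, 0.0], [-0.0, 0.0, -1.0]]
force: [0.1, 0.4, -0.4]
grip_width: 0.6
finger_force: 0.0
```

Released cleanly with about zero force; now straight up.

>>> arm_command(
  plan=[
    [0,0,0,0,0,0.5,-0.2],
    [0,0,0,0,0,1,-0.2],
    [0,0,0,0,0,2,-0.2],
    [0,0,0,0,0,2,-0.2],
    [0,0,0,0,0,3,-0.2],
    [0,0,0,0,0,3,-0.2],
    [0,0,0,0,0,2,-0.2],
    [0,0,0,0,0,0,-0.2],
    [0,0,0,0,0,0,-0.2],
  ],
)

```text
time_s: 23.15
ee_pos: [0.5962, 0.0302, 0.5526]
orientation: [[-0.936, 0.351, 0.0], [0.351, 0.936, 0.0], [-0.0, 0.0, -1.0]]
force: [-0.1, 0.1, -0.6]
grip_width: 0.599
finger_force: 0.0
```

```bash
python3 pl.py|head -1
python3 - <<'E'
from h import *
print(observe()["ee_pos"])
p,d=camera("scene");i=camera_info("scene")
l,c=red("scene",p)
for k,s,cc in c:
    m=(l==k)&(d>0);print(s,cc,unproj("scene",*cc,np.median(d[m]),i))
b=p[165:285,265:425]
cv2.imwrite("pics/s3.png",cv2.resize(b,(800,600),interpolation=cv2.INTER_CUBIC)[...,::-1])
E
```

```text
platen top [0.672  0.1107 0.0932] [0.0099 0.0127 0.0016]
[0.59635279 0.03014809 0.5516543 ]
[305 190  11  20 180] [309.37777778 199.27222222] [0.60670481 0.02466099 0.25800973]
[ 40 304  18  21 105] [ 48.52380952 313.96190476] [ 0.51151149 -0.70676157  0.0779685 ]
[ 82 320  12  14  67] [ 87.67164179 326.34328358] [ 0.60350152 -0.61981061  0.08583457]
```

View pics/s3.png

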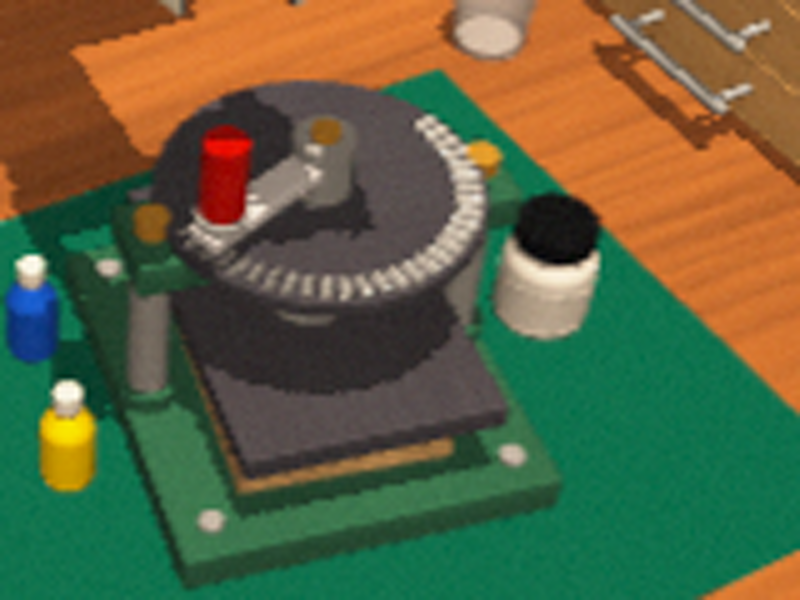

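The picture shows the grip down (225,175), the platen lying on the stack (250–505, 400–480), and the jar and bottles where they were. The platen height has not changed since before release.

```bash
python3 -c "
from bench import *
print(sign_off())"
```

```text
the job is handed in; nothing more can be done
None
```

The platen rests on the stack with almost no force left on the crank, the pawl dropped back on its own spring, the arm is clear, the jar and paint bottles look undisturbed, and the job was handed in at about 23 s.

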